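# Scan the large parcel and dock the scanner

### The arm

A 7-joint arm with a two-finger parallel gripper is mounted at the origin on the work surface. World frame = base frame: x ahead of the robot, y to its left, z up, the work surface at z = 0. Lengths are in m, angles in rad, forces in N, time in s.
With the tool pointing down it reaches from about 0.425 to 0.925 m from the base axis. Payload 6.8 kg.
Tool frame: the origin (TCP) lies at the very end of the fingers, on their centre line; the grasp point (between the pads) lies 19 mm behind it (grip_point_offset is the distance from the TCP to the grasp point, in m); z points along the fingers, y is the line along which they close (so a half turn about z gives the same grasp; the last joint's range is limited). The gripper opens to 85 mm and grips with 20 to 120 N. Pads are 22 mm wide; open, the fingers measure 114 mm over their backs; the gripper's body (76 mm by 85 mm) begins 54 mm behind the grasp point. The pads swing forward as they close: fully open they stand 13 mm farther back than shut.
Start: joints at [1.206, 0.477, 0.022, 1.555, -0.011, 1.109, -0.083], TCP at [0.171, -0.653, 0.231] pointing down, gripper open.
Joint ranges: [-2.96, 2.96], [-0.34, 2.1], [-1.41, 1.46], [0.24, 2.44], [-1.37, 4.51], [0.17, 1.92], [-2.96, 2.96]. Speed limits (rad/s): [2.39, 2.39, 3.14, 3.14, 3.14, 3.14, 3.14].

### API

Orientations are given as a unit quaternion [w, x, y, z].
In Python, from station import * gives the robot as it stands.
- The arm moves only by the tool carry_out, never from a script. Its argument "rows" is text: rows parted by semicolons, each of 4 numbers parted by spaces: the shift along the world's x, y, z in mm, then the turn about the world's z in degrees. In form: dx dy dz yaw; .... A call has 1 to 10 rows; each row shifts and turns the commanded pose from where the row before left it; what a row does not reach is not made up. A row lasts 1/8 s, in which the tool goes at most 62.5 mm and 10.7 degrees, less where a joint would pass 70% of its speed; a pose out of reach is approached as far as the arm can. A call is refused whole if a number of a shift passes 62.5 or a number of a turn 10.7, either way. A call with a gripper value outside its range is refused whole. "claw" is the finger opening in mm, from 0 to 85.4, set as the call begins (left out, the last holds). The fingers move at their own pace and stop on an object; "force" is the grip in N (left out, the last holds). Time passes only in rows, so rows that do not move let the fingers close. It gives the time, the measured TCP pose, the force, the opening and the grip force at its end, in the units of the state.
- get_obs(): the state, without advancing time (a new reading comes with each control period).
- read_camera(name): name is "side" or "top" or "wrist"; returns a dict with "img" (420x560x3 uint8, blue, green, red), "fov_y" (degrees; the focal length in pixels is half the picture's height over the tangent of half this angle, whatever the lens; pixels are square), "cx", "cy" (the principal point, pixels), "distortion" ([k1, k2, p1, p2, k3] as OpenCV has them; the pictures are not rectified), "world_to_cam" (4x4, takes a point from world to camera coordinates). Camera axes: x right, y up, looking along -z (the intrinsics and any distortion apply to the point x, -y, -z); pixel columns grow to the right and rows downward; lengths in m; the calibration is good to about 2 mm. A picture is of the moment at which its call begins. There is no depth.
- hand_in(): hands the job in; it is judged then, once.
Trained networks look in the newest picture that a camera, given by its name, has taken for a name from the list of things; names that differ only in an ending like _2 or _b are one class to them, and where a whole thing is asked for, a point or a joint stands for the part that bears it (a point fixed in the world has none). Each returns a list of dicts, best first, with "confidence" (0 to 1); they miss things now and then, are a little off and sometimes report something else, mostly with a low value. They report only what shows in the picture. A call takes as long as a camera call. They do not tell look-alikes from the thing itself.
- recognise(camera, thing): "centre" ([column, row] in pixels, amid what is visible of it).
- outline_of(camera, thing): "pixels" (420x560 bool, what is visible of it) and "centre" ([column, row] in pixels, amid what is visible of it).
- place_of(camera, thing): "centre" ([column, row] in pixels: a listed point, or the origin of a listed thing).
The state is a dict: "t": time; "q": joint angles; "joint_vel": joint speeds; "joint_torque": joint torques, N m; "eef_pos": TCP position; "tool_rot": TCP orientation; "contact_force": force on the tool from outside, world axes, zero at the start; "torque": the same for the moment, N m; "gripper_width": opening from 0.0 (shut) to 1.0 (fully open); "grasp_force": force on a finger pad.
Only numpy, scipy, OpenCV 4.12 (cv2) and the standard library are available. Lean on these libraries where they do the work, as an engineer would, in place of code of your own. Each camera call takes 0.05 s, during which the arm holds its last target. There are 200 camera calls.

### The job

Pick up the hand scanner and read the label on the larger parcel: point its window squarely at the middle of the bars from about 80 mm away, with the long side of its head in line with the long side of the label, and hold it still for about a second. Then set it down gently, upright in the middle of the charging pad, and let go. Do not touch the parcels with the scanner, do not scan the smaller parcel, and leave everything else on the bench where it is.

Things in the scene. Friction and masses are not known exactly. Their poses are not given: they have to be found in the camera images.
- scanner: grey hand scanner, 160 g, standing on its wide reading head. Head 44 (x) by 68 (y) by 36 high, reading window in its underside; above it a straight handle 30 (x) by 36 (y), its top 125 above the window. Origin: centre of the window (underside). z: from the window up the handle; it reads along its own -z, and its reading line runs along y (the head's long side).
- scanner_focus (a point): point on the scanner's reading axis, 80 mm in front of the window (at 0, 0, -80 mm in the scanner's frame): where it reads best
- large_label: white paper label, 64 (x) by 92 (y), black bars 34 by 58 at its middle, on the middle of the larger carton's upper face. Origin: centre of the label. z: square out of the label, up and towards the robot; x: up the slope; y: along the label's long side. The slope varies: z stands 24 to 44 degrees from vertical. This is the label to read.
- small_label: white paper label, 64 (x) by 92 (y), black bars 34 by 58 at its middle, on the middle of the smaller carton's upper face. Origin: centre of the label. z: square out of the label, up and towards the robot; x: up the slope; y: along the label's long side. The slope varies: z stands 24 to 44 degrees from vertical. Not to be read.
- large_parcel: tilting plate (220 wide) with the larger carton fixed on it: 200 wide, 145 up the slope, 60 thick, sloping up away from the robot. Origin: middle of the plate's front edge, 22 above the bench; x up the slope, y along the edge, z square out of the plate. Label centre: 79 mm up the slope, 66 mm out. Stiff hinge at the front edge; the stand's side arms are 100 high.
- small_parcel: the same with the smaller carton: 125 wide, 110 up the slope, 45 thick; label's centre 61 mm up the slope, 51 mm out; plate 145 wide
- pad: flat black charging pad fixed on the bench, 100 (x) by 120 (y), 10 thick. Origin: centre of its underside, so the scanner standing on it has its origin 10 mm above this point.
- tape_roll: roll of clear packing tape, diameter 80, 48 high, flat on the bench between the stands (mm); bystander, leave alone. Origin: centre of its underside.
- stapler: black stapler, 135 long, 38 high (mm); bystander, leave alone. Origin: centre of its underside.
- mug: white mug, diameter 80, 92 high, handle at one side (mm); bystander, leave alone. Origin: centre of its underside.
- cleaner: white round bottle, diameter 60, 160 high (mm); bystander, leave alone. Origin: centre of its underside.
- calculator: grey desk calculator, 120 x 65 x 12 high (mm); bystander, leave alone. Origin: centre of its underside.
- marker: thick marker pen, 110 long, diameter 18, lying (mm); bystander, leave alone. Origin: centre of its underside.
There are look-alikes about, which are no part of the job. What is shaped like the scanner but purple is not meant. Of the things shaped like the pad, the black one is meant.

How it is judged:
By the outcome, as a careful person would: the job done as asked, in the order asked, and still so for the second after the job is handed in, with the robot touching nothing.
It also fails if it takes over 50 s, if anything falls off the work surface, if the arm or the gripper's body presses on something with over 40 N, if the wrist force passes 120 N, or if a joint passes its speed limit or range.

## Working session

There is one attempt and no reset: what is moved stays moved. The work goes in short steps, Python scripts to look and compute and a tool call to move; the robot and the scene stay as the last step left them, time stands still between calls to the robot, and variables do not carry over. Pictures are saved under pics/ and viewed, at most 12 in all, crops included, and the job is handed in when it is done.

Besides the shell and the picture viewer there is one more tool, called after "Request:" in YAML: its name, and indented under it one key for each argument. carry_out: Moves the arm, as the interface text tells. Its arguments: {"type":"object","properties":{"rows":{"type":"string"},"claw":{"type":"number"},"force":{"type":"number"}},"required":["rows"]}

```bash
mkdir -p pics; ls
cat > h.py <<'E'
from station import *
import numpy as np, cv2
def K(c):
    f=210/np.tan(np.radians(c["fov_y"]/2)); return np.array([[f,0,c["cx"]],[0,f,c["cy"]],[0,0,1.]])
F=np.diag([1,-1,-1.])
def ext(c):
    T=np.array(c["world_to_cam"]); return F@T[:3,:3],F@T[:3,3]
def ray(c,px):
    R,t=ext(c); u=cv2.undistortPoints(np.array([[px]],float),K(c),np.array(c["distortion"],float))[0,0]
    d=R.T@np.array([u[0],u[1],1.]); return -R.T@t,d/np.linalg.norm(d)
def onz(c,px,z):
    o,d=ray(c,px); return o+d*(z-o[2])/d[2]
def proj(c,P):
    R,t=ext(c); return cv2.projectPoints(np.atleast_2d(np.array(P,float)),cv2.Rodrigues(R)[0],t,K(c),np.array(c["distortion"],float))[0][:,0]
def tri(rays):
    A=np.zeros((3,3));b=np.zeros(3)
    for o,d in rays:
        M=np.eye(3)-np.outer(d,d);A+=M;b+=M@o
    p=np.linalg.solve(A,b); return p,[float(np.linalg.norm((np.eye(3)-np.outer(d,d))@(p-o))) for o,d in rays]
E
python3 - <<'E'
from h import *
np.set_printoptions(precision=4,suppress=True)
o=get_obs();print(o)
for n in ("top","side","wrist"):
    c=read_camera(n);cv2.imwrite(f"pics/{n}0.png",c["img"]);R,t=ext(c);print(n,-R.T@t,R[2],c["fov_y"],c["distortion"])
    for th in "scanner large_label small_label pad large_parcel small_parcel tape_roll stapler mug cleaner calculator marker".split():
        print(th,[(np.round(r["centre"]).tolist(),round(r["confidence"],2)) for r in place_of(n,th)])
E
```

```text
pics
{'t': 0.0, 'q': array([ 1.2059,  0.4778,  0.0223,  1.5564, -0.0115,  1.1093, -0.0831]), 'joint_vel': array([ 0.0006, -0.0005,  0.    ,  0.0014, -0.0011,  0.0009,  0.    ]), 'joint_torque': array([ -0.001 , -59.6446,   1.6078, -28.1196,   0.0124,   0.0094,
         0.    ]), 'eef_pos': array([ 0.1713, -0.6523,  0.2303]), 'tool_rot': array([-0.0009,  0.9918,  0.1281, -0.0002]), 'contact_force': array([-0.2372, -0.3435,  0.1487]), 'torque': array([ 0.0146, -0.0097, -0.0007]), 'grasp_force': 0.0, 'gripper_width': 1.0021313661999864}
top [0.3392 0.0443 1.5288] [ 0.1524  0.0079 -0.9883] 46.34611830953013 [-0.0448  0.      0.      0.      0.    ]
scanner [([370.0, 275.0], 0.87), ([356.0, 237.0], 0.78)]
large_label [([211.0, 176.0], 0.93)]
small_label [([379.0, 198.0], 0.93)]
pad [([240.0, 248.0], 0.9), ([167.0, 291.0], 0.78)]
large_parcel [([240.0, 251.0], 0.47), ([357.0, 237.0], 0.41)]
small_parcel [([182.0, 236.0], 0.34)]
tape_roll [([297.0, 194.0], 0.58)]
stapler [([420.0, 245.0], 0.56)]
mug [([179.0, 232.0], 0.9)]
cleaner [([134.0, 199.0], 0.7)]
calculator [([302.0, 241.0], 0.7)]
m
[... 359 characters left out ...]
50.0, 162.0], 0.69)]
large_parcel [([296.0, 220.0], 0.62), ([255.0, 153.0], 0.57), ([267.0, 126.0], 0.39)]
small_parcel [([329.0, 298.0], 0.85), ([208.0, 151.0], 0.52)]
tape_roll [([298.0, 222.0], 0.94), ([350.0, 204.0], 0.48)]
stapler [([312.0, 375.0], 0.64), ([327.0, 295.0], 0.46)]
mug [([207.0, 151.0], 0.74)]
cleaner [([223.0, 113.0], 0.6), ([211.0, 201.0], 0.51)]
calculator [([250.0, 244.0], 0.62)]
marker [([353.0, 204.0], 0.55)]
wrist [ 0.2426 -0.6348  0.3734] [-0.2758 -0.073  -0.9584] 65.0028949519764 [-0.0112  0.      0.      0.      0.    ]
scanner []
large_label []
small_label []
pad []
large_parcel []
small_parcel []
tape_roll []
stapler []
mug []
cleaner []
calculator []
marker []
```

View pics/top0.png

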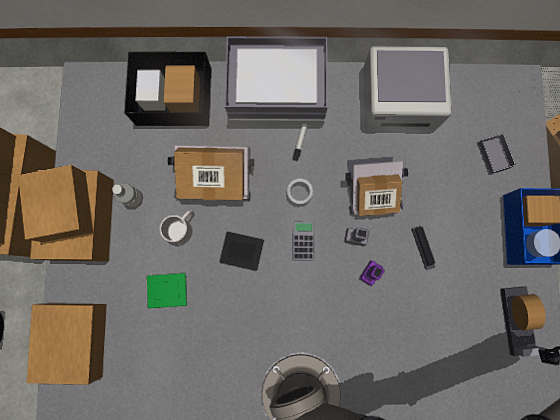

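View pics/side0.png

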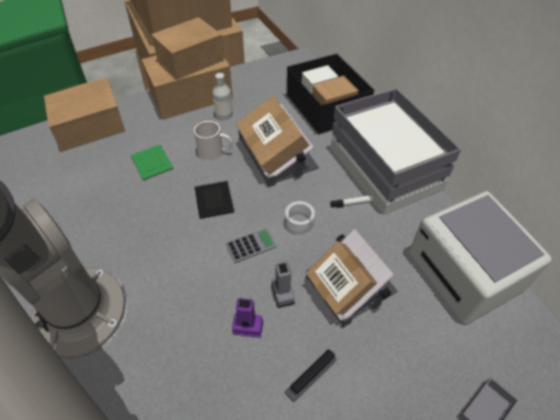

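Run:
```python
from h import *
np.set_printoptions(precision=4,suppress=True)
C={}
M=[]
for n,cr in (("top",[(325,205),(165,140)]),("side",[(250,255),(235,85)])):
    c=C[n]=read_camera(n)
    for x,y in cr: M.append(cv2.resize(c["img"][y:y+60,x:x+80] if 0 else c["img"][y:y+75,x:x+100],(400,300),interpolation=cv2.INTER_CUBIC))
    for th in ("large_label","scanner","pad"):
        for r in outline_of(n,th):
            m=r["pixels"].astype(np.uint8)
            cs=max(cv2.findContours(m,0,1)[0],key=cv2.contourArea)
            print(n,th,round(r["confidence"],2),np.round(r["centre"],1),m.sum(),cv2.boxPoints(cv2.minAreaRect(cs)).round(1).tolist())
cv2.imwrite("pics/m1.png",np.vstack([np.hstack(M[:2]),np.hstack(M[2:])]))
def rep(th,i,j,z):
    a=place_of("top",th)[i]["centre"];b=place_of("side",th)[j]["centre"]
    print(th,a,b,tri([ray(C["top"],a),ray(C["side"],b)]),onz(C["top"],a,z),onz(C["side"],b,z))
rep("large_label",0,0,.12);rep("small_label",0,0,.12);rep("pad",0,0,0)
for i in (0,1):
  a=place_of("top","scanner")[i]["centre"];b=place_of("side","scanner")[i]["centre"];print(a,b,onz(C["top"],a,0),onz(C["side"],b,0))
for th,z in (("mug",0),("tape_roll",0),("calculator",0),("cleaner",0),("stapler",0)):
  a=place_of("top",th)[0]["centre"];print(th,onz(C["top"],a,z))
```

```text
top large_label 0.89 [210.  177.2] 662 [[193.0, 166.0], [224.0, 166.0], [224.0, 187.0], [193.0, 187.0]]
top large_label 0.4 [358.5 235.1] 338 [[343.70001220703125, 241.5], [346.8999938964844, 225.39999389648438], [369.0, 229.8000030517578], [365.79998779296875, 246.0]]
top scanner 0.75 [370.2 273.5] 324 [[358.5, 277.70001220703125], [370.5, 259.70001220703125], [384.3999938964844, 268.8999938964844], [372.3999938964844, 286.8999938964844]]
top scanner 0.57 [357.9 239.8] 321 [[346.0, 228.0], [368.0, 228.0], [368.0, 244.0], [346.0, 244.0]]
top pad 0.89 [166.  292.2] 1368 [[144.6999969482422, 273.6000061035156], [185.8000030517578, 271.6000061035156], [187.5, 306.5], [146.39999389648438, 308.5]]
top pad 0.83 [238.8 249.2] 1221 [[218.60000610351562, 262.5], [225.60000610351562, 231.0], [263.0, 239.3000030517578], [256.0, 270.79998779296875]]
side large_label 0.93 [269.1 128.9] 457 [[252.0, 125.0], [269.5, 113.30000305175781], [281.79998779296875, 131.8000030517578], [264.29998779296875, 143.5]]
side large_label 0.63 [208.9 137.2] 931 [[183.5, 138.39999389648438], [208.10000610351562, 115
[... 920 characters left out ...]
 0.2714 0.12  ] [0.6402 0.2679 0.12  ]
small_label [378.4, 196.8] [334.1, 275.4] (array([ 0.5815, -0.2233,  0.094 ]), [0.003326635767049454, 0.003326635767049401]) [ 0.5803 -0.2195  0.12  ] [ 0.5683 -0.2345  0.12  ]
pad [242.0, 250.7] [151.5, 160.6] (array([0.3529, 0.1631, 0.2421]), [0.060457963317654725, 0.06045796331765486]) [0.4274 0.1857 0.    ] [0.3068 0.4222 0.    ]
[368.2, 273.8] [280.4, 294.9] [ 0.3593 -0.2057  0.    ] [ 0.4685 -0.1695  0.    ]
[356.1, 237.5] [248.7, 327.7] [ 0.4714 -0.1697  0.    ] [ 0.3648 -0.2146  0.    ]
mug [0.4734 0.3769 0.    ]
tape_roll [0.6191 0.0091 0.    ]
calculator [ 0.4677 -0.0052  0.    ]
cleaner [0.5891 0.5412 0.    ]
stapler [ 0.4413 -0.3754  0.    ]
```

View pics/m1.png

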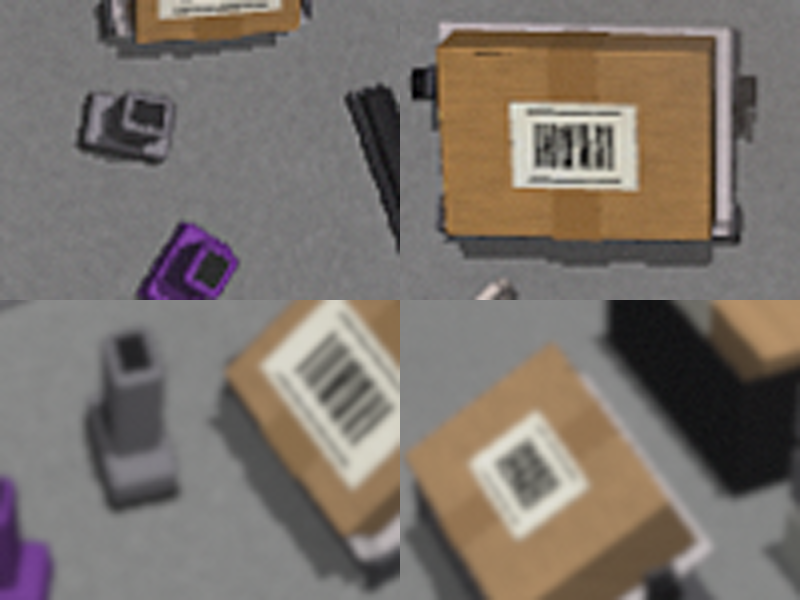

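```bash
cat > fit.py <<'E'
from h import *
from scipy.optimize import least_squares, minimize
def Rz(a): return np.array([[np.cos(a),-np.sin(a),0],[np.sin(a),np.cos(a),0],[0,0,1]])
def Ry(a): return np.array([[np.cos(a),0,np.sin(a)],[0,1,0],[-np.sin(a),0,np.cos(a)]])
def box(x,y,z0,z1): return np.array([[a*x/2,b*y/2,z] for a in(-1,1) for b in(-1,1) for z in(z0,z1)])
SC=[box(.044,.068,0,.036),box(.03,.036,.036,.125)]
def sil(c,parts,R,t,s=4):
    m=np.zeros((420*s,560*s),np.uint8)
    for p in parts: cv2.fillConvexPoly(m,cv2.convexHull(np.round((proj(c,p@R.T+t)+.5)*s-.5).astype(np.int32)),1)
    return m
E
python3 - <<'E'
from fit import *
np.set_printoptions(precision=4,suppress=True)
C={n:read_camera(n) for n in("top","side")}
# label quads
Q={}
for n,(x,y,w,h) in(("top",(185,158,46,36)),("side",(247,106,42,44))):
    g=cv2.cvtColor(C[n]["img"],6)[y:y+h,x:x+w]; s=C[n]["img"][y:y+h,x:x+w]
    b=cv2.resize(s[:,:,0],None,fx=8,fy=8,interpolation=cv2.INTER_CUBIC)
    _,m=cv2.threshold(b,140,1,0)
    cs=max(cv2.findContours(m,0,1)[0],key=cv2.contourArea); hu=cv2.convexHull(cs)
    for e in np.arange(5,60,2):
        q=cv2.approxPolyDP(hu,float(e),True)
        if len(q)<=4:break
    Q[n]=(q[:,0]+.5)/8-.5+[x,y]; print(n,len(q),Q[n].tolist(),cv2.contourArea(cs))
lab=np.array([[a*.032,b*.046,0] for a,b in((-1,-1),(-1,1),(1,1),(1,-1))])
def lp(p): 
    R=Rz(p[2])@Ry(-p[3]); return R,np.array([p[0],p[1],.022])+R@[.079,0,.066]
# label z leans to -x: Ry(-tilt) sends z to (-sin,0,cos)
def res(p):
    R,t=lp(p);o=[]
    for n in Q:
        P=proj(C[n],lab@R.T+t); k=np.argmin(np.linalg.norm(P[:,None]-Q[n][None],axis=2),1); o.append(Q[n][k]-P)
    return np.concatenate(o).ravel()
r=least_squares(res,[.6,.27,0,.5]);R,t=lp(r.x)
print("parcel",r.x,np.degrees(r.x[2:]),"label",t,"n",R[:,2],"px rms",np.sqrt(np.mean(r.fun**2)),r.fun)
# scanner & pad silhouettes
def fit(th,sel,parts,p0,z=0):
    T={}
    for n in C:
        a=[q for q in outline_of(n,th) if np.linalg.norm(np.array(q["centre"])-sel[n])<12]
        if a:T[n]=cv2.resize(a[0]["pixels"].astype(np.uint8),None,fx=4,fy=4,interpolation=0)
    f=lambda p:sum(1-(sil(C[n],parts,Rz(p[2]/1),np.array([p[0],p[1],z]))&T[n]).sum()/(sil(C[n],parts,Rz(p[2]),np.array([p[0],p[1],z]))|T[n]).sum() for n in T)
    best=min((minimize(f,[*p0,y],method="Nelder-Mead",options=dict(initial_simplex=np.array([p0+[y],[p0[0]+.01,p0[1],y],[p0[0],p0[1]+.01,y],p0+[y+.15]]),xatol=1e-4,fatol=1e-5)) for y in(-.4,-.2,0.,.2)),key=lambda b:b.fun)
    print(th,best.x,np.degrees(best.x[2]),1-best.fun/len(T),list(T));return best.x
s=fit("scanner",{"top":[358,238],"side":[281,287]},SC,[.47,-.17])
p=fit("pad",{"top":[240,250],"side":[213,199]},[box(.1,.12,0,.01)],[.43,.186])
M=[]
for n,cr in (("top",[(325,205),(205,215),(165,140)]),("side",[(240,255),(170,170),(235,85)])):
    im=cv2.resize(C[n]["img"],None,fx=4,fy=4,interpolation=2)
    for parts,q in((SC,s),([box(.1,.12,0,.01)],p)):
        for a in parts:
            m=sil(C[n],[a],Rz(q[2]),np.array([q[0],q[1],0])); cv2.drawContours(im,cv2.findContours(m,0,1)[0],-1,(0,0,255),1)
    cv2.polylines(im,[np.round((proj(C[n],lab@R.T+t)+.5)*4).astype(np.int32)],True,(0,0,255),1)
    M.append(np.hstack([im[y*4:y*4+300,x*4:x*4+(266)] if 0 else im[y*4+0:y*4+300,x*4:x*4+266] for x,y in cr]))
cv2.imwrite("pics/m2.png",np.vstack(M))
E
```

```text
top 4 [[191.9375, 165.9375], [222.9375, 166.3125], [223.6875, 186.6875], [193.0625, 186.0625]] 41331.0
side 4 [[268.5625, 112.3125], [281.5625, 130.9375], [263.9375, 144.1875], [251.9375, 125.1875]] 34332.5
parcel [ 0.5983  0.28   -0.011   0.4678] [-0.63   26.8032] label [0.639  0.2795 0.1165] n [-0.4509  0.005   0.8926] px rms 0.38190980936061025 [-0.275  -0.0939  0.0044 -0.1706 -0.2083  0.7282 -0.5303  0.5796  0.422
  0.1761  0.8207  0.185   0.1873  0.1388 -0.0374  0.238 ]
scanner [ 0.4732 -0.1705 -0.19  ] -10.88792066929794 0.8624355336309525 ['top', 'side']
pad [ 0.4267  0.1883 -0.2085] -11.943998414608943 0.9252891924656802 ['top', 'side']
```

View pics/m2.png

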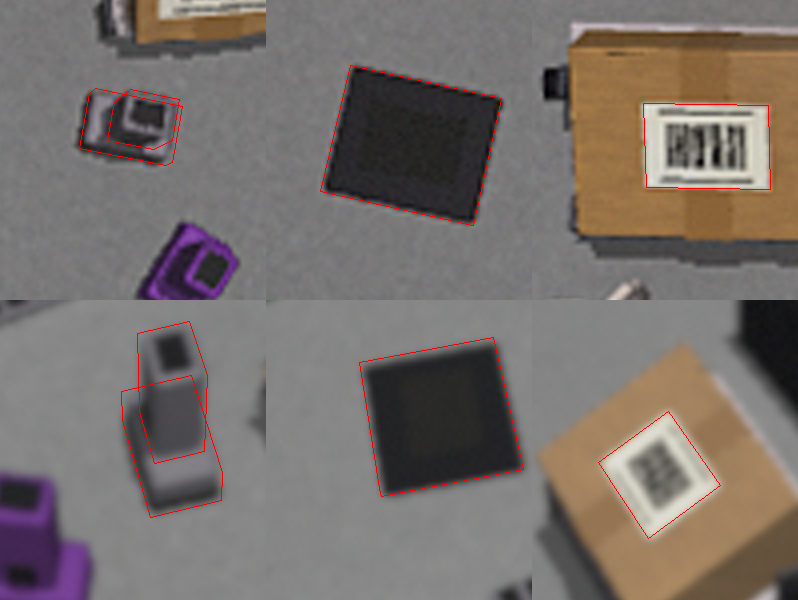

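Request:
carry_out:
  rows: "25 40 0 -2.5;25 40 0 -2.5;25 40 0 -2.5;25 40 0 -2.5;25 40 0 -2.5;25 40 0 -2.5;25 40 0 -2.5;25 40 0 -2.5;25 40 0 -2.5;25 40 0 -2.5"
  claw: 85

```text
t: 4.65
eef_pos: [0.4222, -0.2516, 0.2316]
tool_rot: [0.0, 0.996, -0.09, 0.0]
contact_force: [1.0, -0.4, -0.1]
gripper_width: 0.994
grasp_force: 0.0
```

Request:
carry_out:
  rows: "25 41 0 -0.6;25 43 0 0;0 0 0 0;0 0 0 0"

```text
t: 5.15
eef_pos: [0.4712, -0.1694, 0.2313]
tool_rot: [0.0, 0.995, -0.095, -0.0]
contact_force: [0.4, -0.3, -0.4]
gripper_width: 0.996
grasp_force: 0.0
```

```bash
cat > w.py <<'E'
from fit import *
np.set_printoptions(precision=4,suppress=True)
def st():
    o=get_obs();w,x,y,z=o["tool_rot"];print("t",o["t"],"tcp",o["eef_pos"],"yaw",np.degrees(2*np.arctan2(y,x)),"tilt",np.degrees(2*np.hypot(w,z)),"F",o["contact_force"],"g",o["gripper_width"],o["grasp_force"],"q",o["q"]);return o
E
python3 - <<'E'
from w import *
st()
im=[]
for n in("wrist",):
    c=read_camera(n);im.append(c["img"])
    m=c["img"].copy()
    for a in SC:
        s=sil(c,[a],Rz(-.19),np.array([.4732,-.1690,0]),1);cv2.drawContours(m,cv2.findContours(s,0,1)[0],-1,(0,0,255),1)
    cv2.imwrite("pics/w1.png",m)
    for r in place_of(n,"scanner"): print(r,onz(c,r["centre"],0))
E
```

```text
t 5.15 tcp [ 0.4712 -0.1694  0.2313] yaw -10.89450973040737 tilt 0.03252416235100346 F [ 0.3873 -0.333  -0.4272] g 0.9962756365215212 0.0 q [ 0.4086  0.2017 -0.2146  1.9524  0.0516  0.9928 -1.591 ]
{'centre': [280.3, 175.9], 'confidence': 0.91} [ 0.4712 -0.1711  0.    ]
{'centre': [332.8, 254.6], 'confidence': 0.71} [ 0.3621 -0.2163  0.    ]
```

View pics/w1.png

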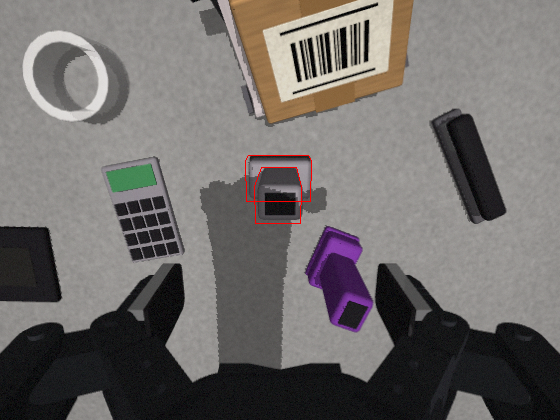

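Request:
carry_out:
  rows: "1 0 -40 0;0 0 -40 0;0 0 -35 0;0 0 -25 0;0 0 -15 0;0 0 0 0;0 0 0 0"

```text
t: 6.12
eef_pos: [0.4731, -0.1694, 0.0772]
tool_rot: [0.0, 0.995, -0.095, 0.001]
contact_force: [-0.3, 0.2, -0.1]
gripper_width: 0.99
grasp_force: 0.0
```

Request:
carry_out:
  rows: "0 0 0 0;0 0 0 0;0 0 0 0;0 0 0 0;0 0 0 0;0 0 0 0;0 0 0 0;0 0 0 0"
  claw: 25
  force: 20

```text
t: 7.12
eef_pos: [0.4727, -0.169, 0.0767]
tool_rot: [0.0, 0.995, -0.095, 0.0]
contact_force: [-1.0, -0.5, 5.9]
gripper_width: 0.422
grasp_force: 29.6
```

Request:
carry_out:
  rows: "0 0 10 0;0 0 30 0;3 10 30 -1;3 45 0 0;3 45 0 0;3 45 0 0;3 45 0 0;3 45 0 0;3 45 0 0;3 40 0 0"

```text
t: 8.38
eef_pos: [0.496, 0.1528, 0.1464]
tool_rot: [0.0, 0.995, -0.103, -0.0]
contact_force: [0.9, 0.6, -2.8]
gripper_width: 0.418
grasp_force: 28.8
```

Request:
carry_out:
  rows: "5 21 0 0;0 0 -30 0;0 0 -25 0;0 0 0 0;0 0 0 0"

```text
t: 9.0
eef_pos: [0.5018, 0.1723, 0.0921]
tool_rot: [-0.0, 0.995, -0.104, 0.0]
contact_force: [0.3, -1.1, -1.4]
gripper_width: 0.42
grasp_force: 28.8
```

```bash
cat >> w.py <<'E'
def sp(q,ax,th):  # scanner held: grip axis point (world) ax, axis height .095 in scanner, tilt th; q yaw
    R=Rz(q)@Ry(-th); return R,ax-R@np.array([0,0,H])
H=.0953
def tiltfit(C,o,sel,draw=None):
    w,x,y,z=o["tool_rot"];yaw=2*np.arctan2(y,x)
    yaw=(yaw+np.pi/2)%np.pi-np.pi/2
    T={}
    for n in C:
        a=[q for q in outline_of(n,"scanner")]
        pr=proj(C[n],o["eef_pos"]-[0,0,.03])[0]
        a=[q for q in a if np.linalg.norm(q["centre"]-pr)<30]
        if a:T[n]=cv2.resize(a[0]["pixels"].astype(np.uint8),None,fx=4,fy=4,interpolation=0)
    ax=o["eef_pos"]+[0,0,.019]
    def f(p):
        s=0
        for n in T:
            m=sil(C[n],[SC[0]],*sp(yaw,ax+[0,0,p[1]],p[0]))
            t=T[n]
            full=sil(C[n],SC,*sp(yaw,ax+[0,0,p[1]],p[0]))
            s+=((m&(1-t)).sum()+(t&(1-full)).sum())/m.sum()
        return s
    b=min(((f([a,0]),a) for a in np.radians(np.arange(-60,61,1))))
    print("tilt deg",np.degrees(b[1]),b[0],list(T));return b[1],yaw,ax
def shot(cams,name,crop=35):
    o=st();C={n:read_camera(n) for n in cams};th,yaw,ax=tiltfit(C,o,None);M=[]
    for n in C:
        im=cv2.resize(C[n]["img"],None,fx=4,fy=4,interpolation=2)
        for a in SC:
            m=sil(C[n],[a],*sp(yaw,ax,th));cv2.drawContours(im,cv2.findContours(m,0,1)[0],-1,(0,0,255),1)
        u,v=np.round(proj(C[n],ax-[0,0,.04])[0]*4).astype(int);u=max(u,200);v=max(v,200);M.append(im[v-200:v+200,u-200:u+200])
    cv2.imwrite(f"pics/{name}.png",np.hstack(M))
E
python3 - <<'E'
from w import *
shot(("top","side"),"p1")
E
```

```text
t 9.0 tcp [0.5018 0.1723 0.0921] yaw -11.889137518280702 tilt 0.04221725499059395 F [ 0.345  -1.1068 -1.3594] g 0.41974295618657537 28.78268212080002 q [-0.188   0.4438 -0.3223  2.0013  0.2063  0.7266 -2.4142]
tilt deg -59.99999999999999 0 []
```

View pics/p1.png

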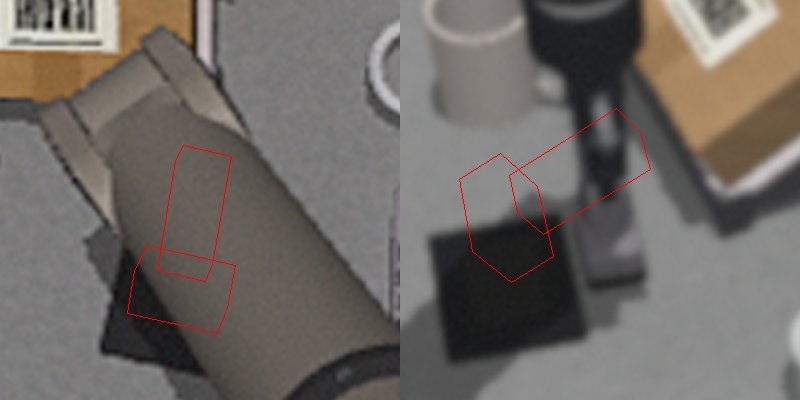

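Request:
carry_out:
  rows: "0 0 -6 0;0 0 -6 0;-4.9 1 0 0;-8.2 1.7 1.5 0;-8.2 1.7 1 0;-8.2 1.7 0 0;-8.2 1.7 -0.6 0;-6 1.2 -0.8 0;0 0 0 0;0 0 0 0"

```text
t: 10.45
eef_pos: [0.4572, 0.1815, 0.0803]
tool_rot: [-0.0, 0.995, -0.103, -0.001]
contact_force: [0.3, -0.9, -1.4]
gripper_width: 0.42
grasp_force: 28.8
```

Run:
```python
from w import *
st();M=[]
for n in("wrist","side"):
    c=read_camera(n);im=c["img"]
    print(n,[(r["centre"],r["confidence"]) for r in outline_of(n,"scanner")])
    M.append(cv2.resize(im[100:300,100:320],(480,436),interpolation=2) if n=="side" else cv2.resize(im,(320,240)))
M[0]=cv2.copyMakeBorder(M[0],0,196,0,0,0)
cv2.imwrite("pics/p2.png",np.hstack(M))
```

```text
t 10.45 tcp [0.4572 0.1815 0.0803] yaw -11.865179455039446 tilt 0.06005169656944488 F [ 0.2523 -0.9322 -1.4092] g 0.4203198132746207 28.770604133605957 q [-0.2302  0.4136 -0.3305  2.0941  0.2116  0.6657 -2.4798]
wrist [([282.2, 237.1], 0.75)]
side [([235.1, 192.3], 0.83), ([249.6, 321.3], 0.76), ([300.1, 213.5], 0.45)]
```

View pics/p2.png

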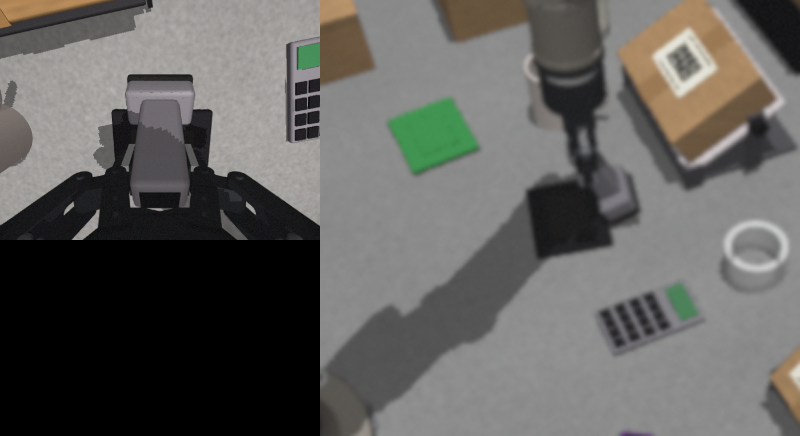

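```bash
sed -i 's/<30\]/<(90 if n=="wrist" else 25)]/' w.py
python3 - <<'E'
import w; from w import *
o=st();C={n:read_camera(n) for n in("wrist","side")}
tiltfit({"side":C["side"]},o,0);tiltfit({"wrist":C["wrist"]},o,0)
th,yaw,ax=tiltfit(C,o,0)
c=C["wrist"];im=c["img"].copy()
for a in SC:
    m=sil(c,[a],*sp(yaw,ax,th),1);cv2.drawContours(im,cv2.findContours(m,0,1)[0],-1,(0,0,255),1)
im2=cv2.resize(C["side"]["img"],None,fx=4,fy=4,interpolation=2)
for a in SC:
    m=sil(C["side"],[a],*sp(yaw,ax,th));cv2.drawContours(im2,cv2.findContours(m,0,1)[0],-1,(0,0,255),1)
cv2.imwrite("pics/p3.png",np.hstack([im[:400,120:440],im2[560:960,740:1140]]))
E
```

```text
t 10.65 tcp [0.4573 0.1814 0.0802] yaw -11.87557076644917 tilt 0.05771965630753404 F [ 0.2032 -0.5529 -1.1038] g 0.4181220195954797 28.664358258247375 q [-0.23    0.4138 -0.3303  2.094   0.2118  0.6655 -2.4799]
tilt deg 28.0 0.22884615384615384 ['side']
tilt deg 26.0 0.12078720787207872 ['wrist']
tilt deg 27.0 0.3513898532216005 ['wrist', 'side']
```

View pics/p3.png

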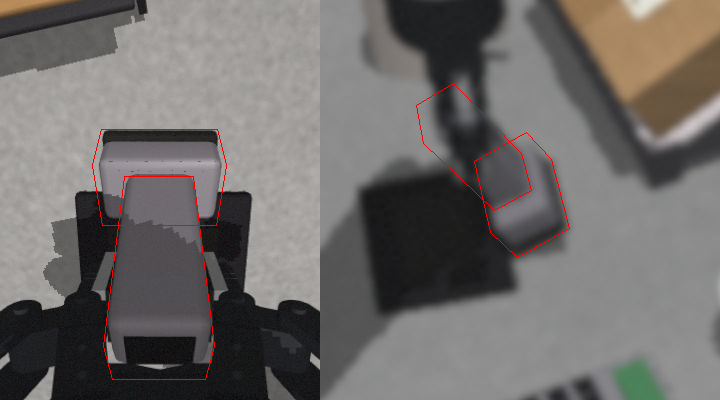

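Request:
carry_out:
  rows: "2 0 15 0;0 0 45 2;0 10 57 2;0 30 57 2;25 30 0 2;35 20 0 2;26 9 0 1.3;15 0 0 0;0 0 0 0;0 0 0 0"

```text
t: 12.2
eef_pos: [0.5598, 0.2787, 0.2528]
tool_rot: [0.0, 1.0, -0.005, -0.0]
contact_force: [-0.5, -0.3, -2.1]
gripper_width: 0.417
grasp_force: 28.6
```

Run:
```python
from w import *
o=st();C={n:read_camera(n) for n in("wrist","side")}
th,yaw,ax=tiltfit(C,o,0)
tiltfit({"wrist":C["wrist"]},o,0)
n_="large_label"
for n in C: print(n,[(r["centre"],round(r["confidence"],2)) for r in place_of(n,n_)],proj(C[n],[.639,.2795,.1165]))
c=C["wrist"];im=c["img"].copy()
L=np.array([.639,.2795,.1165]);RL=Rz(-.011)@Ry(-.4678)
lab=np.array([[a*.032,b*.046,0] for a,b in((-1,-1),(-1,1),(1,1),(1,-1))])
out=[]
for n in C:
    im=C[n]["img"].copy()
    for a in SC:
        m=sil(C[n],[a],*sp(yaw,ax,th),1);cv2.drawContours(im,cv2.findContours(m,0,1)[0],-1,(0,0,255),1)
    cv2.polylines(im,[np.round(proj(C[n],lab@RL.T+L)).astype(np.int32)],True,(0,255,0),1);out.append(im)
cv2.imwrite("pics/r1.png",np.hstack([out[0][:,70:490],cv2.resize(out[1][40:250,160:350],(380,420))]))
R,t=sp(yaw,ax,th);print("focus",t-.08*R[:,2],"label",L,"angle",np.degrees(np.arccos(R[:,2]@RL[:,2])))
```

```text
t 12.2 tcp [0.5598 0.2787 0.2528] yaw -0.6037942806040167 tilt 0.05136324460649679 F [-0.5266 -0.2523 -2.0756] g 0.41674419637178295 28.582315742969513 q [-0.2564  0.4092 -0.4086  1.6334  0.1751  1.1362 -2.2904]
tilt deg 27.0 0.2571038997077065 ['wrist', 'side']
tilt deg 26.0 0.11296937444675491 ['wrist']
wrist [([278.6, 97.7], 0.7), ([499.6, 246.0], 0.32)] [[276.6494 102.0672]]
side [([330.2, 296.7], 0.26)] [[265.9871 127.7798]]
focus [0.6393 0.2779 0.1156] label [0.639  0.2795 0.1165] angle 0.19739770203266935
```

View pics/r1.png

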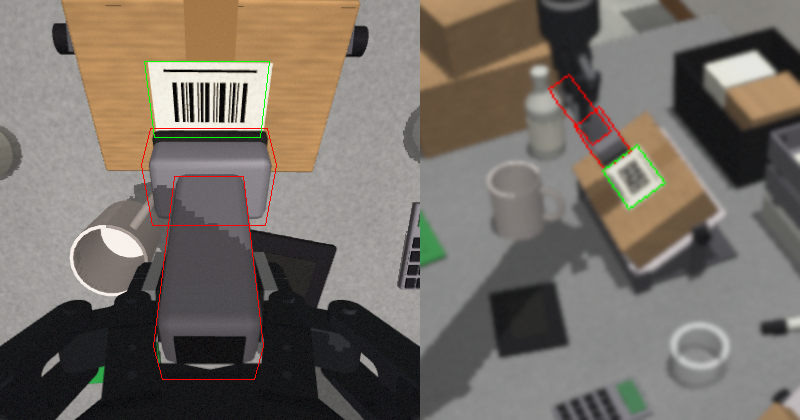

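Request:
carry_out:
  rows: "0 0 0 0;0 0 0 0;0 0 0 0;0 0 0 0;0 0 0 0;0 0 0 0;0 0 0 0;0 0 0 0;0 0 0 0;0 0 0 0"

```text
t: 13.8
eef_pos: [0.5607, 0.2792, 0.2527]
tool_rot: [0.0, 1.0, -0.005, 0.0]
contact_force: [0.1, -0.2, -1.8]
gripper_width: 0.422
grasp_force: 28.6
```

Request:
carry_out:
  rows: "0 0 0 0;0 0 0 0;0 0 0 0;-5 0 5 0;-20 -5 10 5;-25 -20 0 10;-15 -30 0 10;0 -20 0 10;0 -10 0 10;0 0 0 10"

```text
t: 15.05
eef_pos: [0.4957, 0.1931, 0.2682]
tool_rot: [0.001, 0.888, 0.459, 0.0]
contact_force: [-1.1, 0.2, -1.5]
gripper_width: 0.419
grasp_force: 28.6
```

Request:
carry_out:
  rows: "2 -2 0 10.3;2 -2 0 10.3;2 -3 0 10.3;2 -3 0 10.3;2 -3 0 10.3;2 -3 0 10.3;2 -3 0 10.3;2 -2 0 10.3;2 -2 0 10.3;1 -1 0 10.3"

```text
t: 16.3
eef_pos: [0.5148, 0.1701, 0.2682]
tool_rot: [0.0, 0.193, 0.981, -0.0]
contact_force: [0.1, 0.5, -1.6]
gripper_width: 0.42
grasp_force: 28.6
```

Request:
carry_out:
  rows: "0 0 -30 10.3;0 0 -40 0;0 0 -40 0;0 0 -30 0;0 0 -20 0;0 0 -10 0;0 0 0 0;0 0 0 0"

```text
t: 17.3
eef_pos: [0.5155, 0.1707, 0.0988]
tool_rot: [0.001, 0.107, 0.994, 0.0]
contact_force: [0.6, 0.2, -2.7]
gripper_width: 0.419
grasp_force: 28.5
```

```bash
cat > v.py <<'E'
import sys; from w import *
o=st();C={n:read_camera(n) for n in("wrist","side")}
w_,x,y,z=o["tool_rot"];Y=2*np.arctan2(y,x)
e=o["eef_pos"];d=e[:2]-[.4267,.188];a=np.radians(-11.94)
print("pad coords p,lat",d@[np.cos(a),np.sin(a)],d@[-np.sin(a),np.cos(a)])
import w as W
s=tiltfit({"side":C["side"]},o,0);v=tiltfit({"wrist":C["wrist"]},o,0)
if len(sys.argv)>1:
    out=[]
    for n in C:
        im=C[n]["img"].copy()
        for b in SC:
            m=sil(C[n],[b],*sp(v[1],v[2],v[0]),1);cv2.drawContours(im,cv2.findContours(m,0,1)[0],-1,(0,0,255),1)
        out.append(im)
    cv2.imwrite(f"pics/{sys.argv[1]}.png",np.hstack([out[0][:,70:490],cv2.resize(out[1][120:260,150:277],(380,420))]))
E
python3 v.py
```

```text
t 17.3 tcp [0.5155 0.1707 0.0988] yaw 167.71103433900157 tilt 0.10970001094098568 F [ 0.5872  0.2395 -2.7433] g 0.4194265588296673 28.526399731636047 q [ 0.1752  0.5523 -0.7844  1.9466  0.5159  0.8511  0.4703]
pad coords p,lat 0.09046903440549439 0.0014207423718904308
tilt deg -24.000000000000004 0.09807811531308122 ['side']
tilt deg -25.0 0.09048560432396055 ['wrist']
```

Request:
carry_out:
  rows: "0 0 -10 0;0 0 -6 0.2;-10.8 2 0 0;-7.8 1.5 1.5 0;-7.8 1.5 1.3 0;-7.8 1.5 0.7 0;-7.8 1.5 0.2 0;-4 0.8 0 0;0 0 0 0;0 0 0 0"

```text
t: 18.75
eef_pos: [0.469, 0.1795, 0.0861]
tool_rot: [0.001, 0.105, 0.994, 0.0]
contact_force: [2.3, -2.1, 9.0]
gripper_width: 0.42
grasp_force: 29.8
```

```bash
python3 v.py u1
```

```text
t 18.75 tcp [0.469  0.1795 0.0861] yaw 167.92160107558672 tilt 0.06873167914569632 F [ 2.2899 -2.0509  9.0327] g 0.4196365950732492 29.842466711997986 q [ 0.1485  0.5176 -0.7933  2.0462  0.5224  0.7855  0.3991]
pad coords p,lat 0.043121848658887144 0.0004816926287633215
tilt deg 3.0000000000000004 0.17121478873239437 ['side']
tilt deg 2.0 0.11910243565841068 ['wrist']
```

View pics/u1.png

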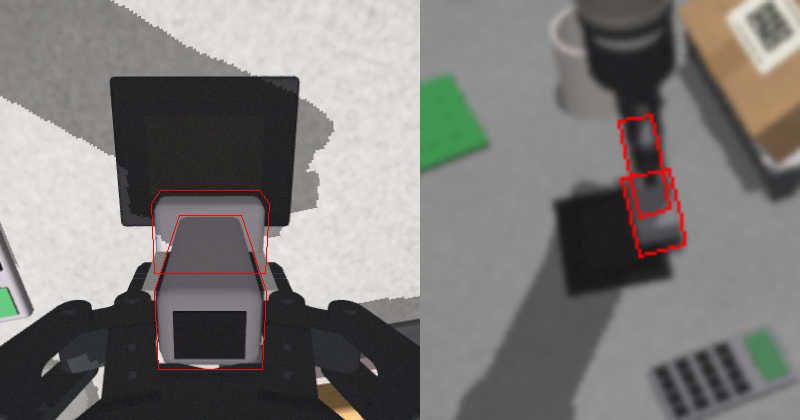

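Request:
carry_out:
  rows: "0 0 8 0;0 0 10 0;-14 3 0 0;-14 3 0 0;-14 2.5 0 0;0 0 -6 0;0 0 -5 0;0 0 0 0;0 0 0 0"

```text
t: 20.08
eef_pos: [0.4271, 0.1876, 0.0923]
tool_rot: [-0.0, 0.105, 0.994, 0.0]
contact_force: [-0.2, -0.3, -2.4]
gripper_width: 0.423
grasp_force: 28.6
```

```bash
python3 v.py
```

```text
t 20.075 tcp [0.4271 0.1876 0.0923] yaw 167.8881206500058 tilt 0.01743022358227445 F [-0.1839 -0.3091 -2.4021] g 0.4230727186203037 28.585709631443024 q [ 0.1371  0.4616 -0.8247  2.1196  0.4944  0.7597  0.3544]
pad coords p,lat 0.0004398736707118156 -0.00035585826188754504
tilt deg 2.0 0.16915062943134135 ['side']
tilt deg 2.0 0.12288478638831009 ['wrist']
```

Request:
carry_out:
  rows: "0 0 -2 0;0 0 -2 0;0 0 -1.5 0;0 0 -0.5 0;0 0 -0.5 0;0 0 0 0;0 0 0 0;0 0 0 0"

```text
t: 21.28
eef_pos: [0.4268, 0.1875, 0.0861]
tool_rot: [0.0, 0.105, 0.994, -0.0]
contact_force: [-1.4, -0.5, 1.9]
gripper_width: 0.421
grasp_force: 29.0
```

```bash
python3 v.py
```

```text
t 21.275 tcp [0.4268 0.1875 0.0861] yaw 167.91070736924704 tilt 0.012183385284862128 F [-1.4423 -0.4529  1.9049] g 0.42077879648997235 28.987456262111664 q [ 0.1281  0.4711 -0.8157  2.1244  0.5078  0.7479  0.3425]
pad coords p,lat 0.00021876374662718604 -0.0004315090408874217
tilt deg 3.0000000000000004 0.21555428244056143 ['side']
tilt deg 2.0 0.1275565052357758 ['wrist']
```

Request:
carry_out:
  rows: "0 0 0 0;0 0 0 0;0 0 0 0;0 0 0 0;0 0 0 0;0 0 0 0;0 0 0 0;0 0 0 0"
  claw: 85

```text
t: 22.48
eef_pos: [0.4268, 0.1875, 0.0859]
tool_rot: [0.0, 0.105, 0.994, 0.0]
contact_force: [-0.5, -0.1, 0.4]
gripper_width: 0.995
grasp_force: 0.0
```

Request:
carry_out:
  rows: "0 0 15 0;0 0 30 0;0 0 50 0;0 0 50 0;0 0 30 0;0 0 0 0;0 0 0 0"

```text
t: 23.35
eef_pos: [0.4264, 0.1872, 0.2608]
tool_rot: [-0.0, 0.105, 0.994, -0.0]
contact_force: [-0.7, -0.4, -0.7]
gripper_width: 0.996
grasp_force: 0.0
```

Run:
```python
from w import *
st();C={n:read_camera(n) for n in("wrist","side")};out=[]
for n in C:
    im=C[n]["img"].copy()
    for r in place_of(n,"scanner"): print(n,r,onz(C[n],r["centre"],.01))
    for b in SC:
        m=sil(C[n],[b],Rz(np.radians(-12)),np.array([.4267,.188,.01]),1);cv2.drawContours(im,cv2.findContours(m,0,1)[0],-1,(0,0,255),1)
    out.append(im)
cv2.imwrite("pics/f1.png",np.hstack([out[0][:,70:490],cv2.resize(out[1][120:260,150:277],(380,420))]))
```

```text
t 23.35 tcp [0.4264 0.1872 0.2608] yaw 167.9082328118647 tilt 0.03560722391333899 F [-0.7214 -0.4113 -0.7364] g 0.9955907118612236 0.0 q [ 0.3381  0.215  -0.9875  1.9514  0.2037  1.0798  0.6239]
wrist {'centre': [281.1, 173.8], 'confidence': 0.73} [0.4296 0.1883 0.01  ]
side {'centre': [250.2, 326.0], 'confidence': 0.75} [ 0.3684 -0.2164  0.01  ]
side {'centre': [213.3, 198.7], 'confidence': 0.66} [0.4265 0.1816 0.01  ]
side {'centre': [350.8, 200.7], 'confidence': 0.55} [0.7745 0.0052 0.01  ]
```

View pics/f1.png

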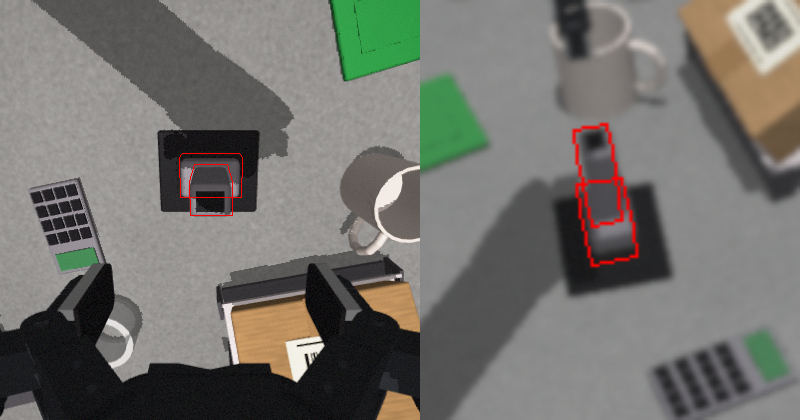

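The picture shows the scanner standing upright at the middle of the black pad, around (210, 183) in the wrist view. The gripper is clear of it.

```bash
python3 -c "
from station import *
print(hand_in())"
```

```text
the job is handed in; nothing more can be done
None
```

The hand scanner read the larger parcel's label (held still for over a second at about 80 mm, roughly 1° off square by my measurement), now stands upright and released in the middle of the black charging pad, and the job is handed in at about 23 s; I tilted and re-righted it in the grip by pushing it against the edge of the pad.

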